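# Free the tipping tray with its brake lever and tip the blocks to the low end

### The arm

A 6-joint arm with a two-finger parallel gripper is mounted at the origin on the work surface. World frame = base frame: x ahead of the robot, y to its left, z up, the work surface at z = 0. Lengths are in mm, angles in rad, forces in N, time in s.
With the tool pointing down it reaches from about 300 to 850 mm from the base axis. Payload 4.2 kg.
Tool frame: the origin (TCP) lies midway between the tips of the shut fingers; the grasp point (between the pads) lies 19 mm behind it; z points along the fingers, y is the line along which they close (so a half turn about z gives the same grasp; the last joint's range is limited). The gripper opens to 91 mm and grips with 3 to 60 N. Pads are 32 mm wide; open, the fingers measure 118 mm over their backs; the gripper's body (76 mm by 178 mm) begins 60 mm behind the grasp point.
Start: joints at [-1.209, 0.32, 1.565, -0, 1.257, -0.02], TCP at [214.244, -533.613, 213.976] pointing down, gripper open.
Joint ranges: [-3.11, 3.11], [-0.84, 2.01], [0.21, 2.61], [-1.34, 4.49], [0.05, 2.63], [-2.56, 2.56]. Speed limits (rad/s): [2.57, 2.57, 3.14, 3.14, 3.14, 3.14].

### API

Orientations are given as a unit quaternion [x, y, z, w].
In Python, from bench import bot gives the robot as it stands.
- The arm moves only by the tool servo_tool, never from a script. Its arguments are lists of equal length, an entry for each row: "delta_pos": the shift along the tool's x, y, z in mm, a list of three; "turn": the turn about the tool's z in rad. In form: {"delta_pos": [[dx, dy, dz], ...], "turn": [turn, ...]}. A call has 1 to 10 rows; each row is the pose to reach, as a shift and turn from the pose commanded when the call began, along the tool's axes at that moment; what a row does not reach only later rows make up. A row lasts 1/12 s, in which the tool goes at most 41.7 mm and 7.16 degrees, less where a joint would pass 70% of its speed; a pose out of reach is approached as far as the arm can. A call with a gripper value outside its range is refused whole. "hand" is the closure, from 0 (fully open) to 1 (shut), set as the call begins (left out, the last holds). The fingers move at their own pace and stop on an object; "force" is the grip in N (left out, the last holds). Time passes only in rows, so rows that repeat a pose let the fingers close. It gives the time, the measured TCP pose, the force, the opening and the grip force at its end, in the units of the state.
- bot.observe(): the state, without advancing time (a new reading comes with each control period).
- bot.get_image(name): name is "scene" or "top"; returns a dict with "frame" (400x640x3 uint8, red, green, blue), "vertical_fov" (degrees; the focal length in pixels is half the picture's height over the tangent of half this angle, whatever the lens; pixels are square), "cx", "cy" (the principal point, pixels), "rvec" (rotation vector, rad) and "tvec" (3), from world to camera coordinates, as OpenCV has them. Camera axes: x right, y down, z forward; pixel columns grow to the right and rows downward; lengths in mm; the calibration is good to about 2 mm. A picture is of the moment at which its call begins. There is no depth.
- bot.sign_off(): hands the job in; it is judged then, once.
The state is a dict: "time_s": time; "joint_pos": joint angles; "joint_velocities": joint speeds; "joint_efforts": joint torques, N m; "position": TCP position; "eef_rot": TCP orientation; "ft_force": force on the tool from outside, world axes, zero at the start; "wrist_torque": the same for the moment, N m; "width": opening from 0.0 (shut) to 1.0 (fully open); "grip_force": force on a finger pad.
Only numpy, scipy, OpenCV 4.12 (cv2) and the standard library are available. Lean on these libraries where they do the work, as an engineer would, in place of code of your own. Each camera call takes 0.05 s, during which the arm holds its last target. There are 200 camera calls.

### The job

The tray of wooden blocks is locked level by a brake lever. Hold the red button in the lever's grip pressed while you swing the lever all the way down, then let go so that it locks there with the button out; after that push the tray's yellow tab down until the tray is fully tipped and all three blocks have slid to that end. Leave the tray tipped with the blocks in it, the lever down, and do not disturb the other things on the bench.

Things in the scene. Friction and masses are not known exactly. Their poses are not given: they have to be found in the camera images.
- station: Tipping station: plywood board 310 mm (its x, -145 to +165) by 360 mm (its y), 15 mm thick, fixed to the table, at a different place and yaw each time. Origin in the board, at the table's surface. In station axes the tray runs along y, centred at x = +30 mm; the lever swings in the upright plane x = -115 mm.
- lever_pivot (a point): Centre of the lever's pivot, in station axes at (-115, -90, 100) mm. The lever turns about the station's x direction; its grip points to the station's +y side, and upward at the start.
- button_top (a point): Centre of the outer face of the red button (26 mm wide, 50 mm along the lever) in the upper side of the black grip, 170 mm from the pivot along the lever. The face stands 27 mm off the lever's centre line when out, 19 mm when fully in; the grip's surface is 14 mm off it. The point moves with button and lever.
- grip_end (a point): Outer end of the black grip on the lever's centre line, 239 mm from the pivot. The grip is 34 mm wide and 28 mm deep and begins 101 mm from the pivot. On its upper side a hump, reaching 27 mm off the centre line, guards each end of the button; 70 mm clear between the two.
- lever (a joint): Lever swing, rad: 0 = up (0.70 rad above level), 0.85 = fully down at its stop (0.15 below level); starts at 0 to 0.03. Locked (under 0.1 rad of play) unless the button is pressed over 6 mm. With it held in the lever swings down against friction, about 6 to 12 N at the button, and stays where left. A button let go on the way locks it again; above about 0.81 it locks down.
- release (a joint): How far the red button is pressed, m: 0 = out, 0.008 = fully in. Sprung: 2.5 N to start it, 5.5 N fully in. It moves square to the lever's upper side, and swings with the lever.
- tray (a joint): Tilt of the tray, rad: 0 = level (start), 0.45 = fully tipped at its stop, the yellow-tab end (station's -y end) low. A brass bolt moved by the lever holds it level until the lever is fully down; then 1 to 3 N on the tab tips it. Blocks slide by themselves at a tilt over about 0.25. It falls back level unless they have slid; then their weight keeps it tipped.
- tray_mid (a point): Middle of the tray's inner floor, 90 mm above the table when level, 5 mm above the hinge line. Its axes are the tray's: y along it (-y towards the yellow tab), z out of the floor. The open aluminium tray is 150 mm (x) by 290 mm (y) outside, walls 4 mm thick, 35 mm tall.
- tray_tab (a point): Centre of the upper face of the yellow push tab (90 mm by 38 mm, 5 mm thick) on the tray's end; 166 mm from the hinge line along the tray and 35 mm above it: 120 mm above the table when level, about 45 mm when fully tipped.
- block0: Dark wooden block 34 x 65 x 24 mm, 60 g, origin at the centre of its underside, lying in the half of the tray away from the yellow tab.
- block1: Dark wooden block 34 x 65 x 24 mm, 60 g, origin at the centre of its underside, lying in the half of the tray away from the yellow tab.
- block2: Dark wooden block 34 x 65 x 24 mm, 60 g, origin at the centre of its underside, lying in the half of the tray away from the yellow tab.
- glue: Bystander: white plastic glue bottle with orange cap, 48 mm across, 130 mm tall, standing on the station's board on the side away from the lever; origin at its underside.
- cup: Bystander: blue ceramic cup, 68 mm across, 75 mm tall; origin at its underside.
- spool_clamp: Bystander: wooden luthier's spool clamp standing upright, 48 mm across, 110 mm tall; origin at its underside.
- screwdriver: Bystander: yellow-handled screwdriver lying flat; origin at its underside.
- mallet: Bystander: wooden hammer lying flat; origin at its underside.
- plane: Bystander: small block plane, 150 mm long, 50 mm wide, 60 mm tall; origin at its underside.
- varnish: Bystander: amber jar, 70 mm across, 90 mm tall; origin at its underside.
Mind the look-alikes: they are no part of the job. Leave any green or pink look-alike of the block0 alone.

How it is judged (in metres and radians):
On the way, in this order (a step that is already met when the one before it is completed fails the run):
1. the lever is on its way down with the red button held in (value of joint lever between 0.2 and 0.75 rad and value of joint release above 0.005 m), for 0.1 s.
2. the lever is fully down and locked, the button let go (value of joint lever above 0.78 rad and value of joint release below 0.003 m), for 0.2 s.
3. the tray is tipped (value of joint tray above 0.38 rad), for 0.2 s.
At the end, for the whole second after the job is handed in: The lever is down (swing above 0.78 of 0.85 rad) with the red button out (pressed less than 3 mm), the tray is tipped (above 0.38 of 0.45 rad), and all three blocks lie at rest in the tray, their centres at least 20 mm past its middle on the yellow-tab side (all of step 2 and value of joint tray above 0.38 rad and y of block0 in the frame of tray_mid between -0.15 and -0.02 m and y of block1 in the frame of tray_mid between -0.15 and -0.02 m and y of block2 in the frame of tray_mid between -0.15 and -0.02 m and z of block0 in the frame of tray_mid between -0.01 and 0.03 m and z of block1 in the frame of tray_mid between -0.01 and 0.03 m and z of block2 in the frame of tray_mid between -0.01 and 0.03 m and linear speed of each of block0, block1, block2 below 0.02 m/s); the robot touches nothing.
It fails at once if a bystander is moved more than 40 mm (distance of any of glue, cup, spool_clamp, screwdriver, mallet, plane, varnish from where it was at the start of the episode above 0.04 m).
It also fails if it takes over 51 s, if anything falls off the work surface, if the arm or the gripper's body presses on something with over 40 N, if the wrist force passes 120 N, or if a joint passes its speed limit or range.

## Working session

There is one attempt and no reset: what is moved stays moved. The work goes in short steps, Python scripts to look and compute and a tool call to move; the robot and the scene stay as the last step left them, time stands still between calls to the robot, and variables do not carry over. Pictures are saved under pics/ and viewed, at most 10 in all, crops included, and the job is handed in when it is done.

Besides the shell and the picture viewer there is one more tool, called after "Call:" as name([rows], argument=value, ...), one row to a line, values as JSON. servo_tool: Moves the arm, as the interface text tells. Its arguments: {"type":"object","properties":{"delta_pos":{"type":"array","items":{"type":"array","items":{"type":"number"}}},"turn":{"type":"array","items":{"type":"number"}},"hand":{"type":"number"},"force":{"type":"number"}},"required":["delta_pos","turn"]}

```bash
mkdir -p pics; ls; python3 - <<'E'
from bench import bot
import cv2,pickle
for n in("scene","top"):
    d=bot.get_image(n); pickle.dump(d,open(n+".pkl","wb"))
    cv2.imwrite(f"pics/{n}0.png",d["frame"][:,:,::-1]); print(n,d["vertical_fov"],d["cx"],d["cy"],d["rvec"],d["tvec"])
print(bot.observe())
E
```

```text
pics
scene 48.15741821942392 315.08032557234736 195.63883426949775 [ 2.31147911  0.97424012 -0.36097027] [-368.58384525 -188.64500198 1685.65335562]
top 43.65913538060895 316.97023257299975 197.6722742345182 [ 2.15793219 -2.16612045  0.09172361] [  38.95418718  542.3488089  1472.80268011]
{'time_s': 0.1, 'joint_pos': array([-1.20899344e+00,  3.20271598e-01,  1.56553823e+00, -1.00078093e-05,
        1.25738754e+00, -1.99949236e-02]), 'joint_velocities': array([-0.00091183, -0.00184183, -0.0034265 ,  0.00075239, -0.00103937,
        0.00017234]), 'joint_efforts': array([ 2.11459633e-04, -4.13334024e+01, -2.32510847e+01,  7.28284568e-02,
        4.22334415e-02, -3.58363059e-05]), 'position': array([ 214.08434738, -533.18804567,  213.18658493]), 'eef_rot': array([ 9.81833462e-01,  1.89743007e-01, -1.41149662e-04, -7.89862079e-04]), 'ft_force': array([-0.49312072, -0.10711425, -0.39008721]), 'wrist_torque': array([-0.02314825,  0.01693274,  0.02406325]), 'grip_force': 0.0, 'width': 1.002447151133561}
```

View pics/scene0.png

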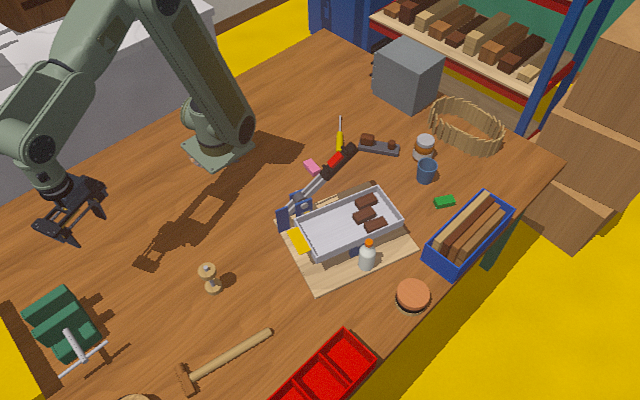

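View pics/top0.png

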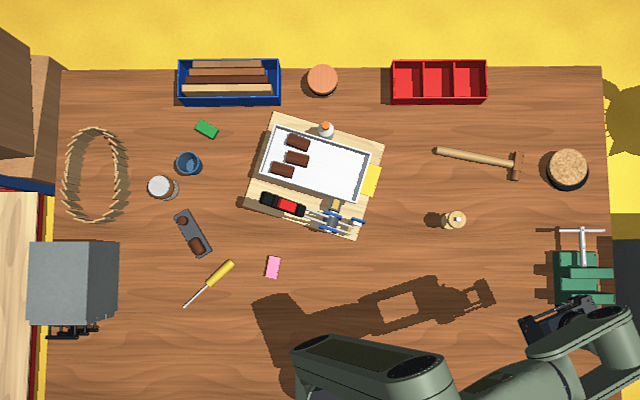

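The top view shows the board with corners near (272,111), (384,145), (356,241) and (243,205). The lever's button is near (283,204) and the yellow tab near (370,180). I'll zoom in for exact pixels.

```bash
python3 - <<'E'
import cv2,pickle,numpy as np
a=pickle.load(open("top.pkl","rb"))["frame"][100:250,235:395,::-1]
b=pickle.load(open("scene.pkl","rb"))["frame"][130:300,260:420,::-1]
cv2.imwrite("pics/z.png",np.vstack([np.hstack([cv2.resize(a,(560,525),interpolation=2)])]))
cv2.imwrite("pics/z2.png",cv2.resize(b,(560,595),interpolation=2))
E
```

```text
(no output)
```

View pics/z.png

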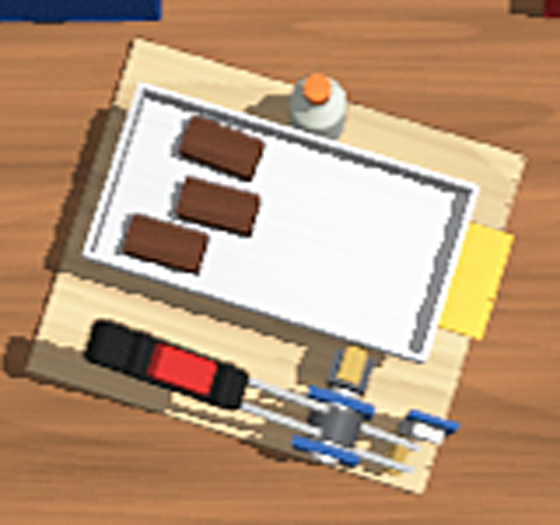

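View pics/z2.png

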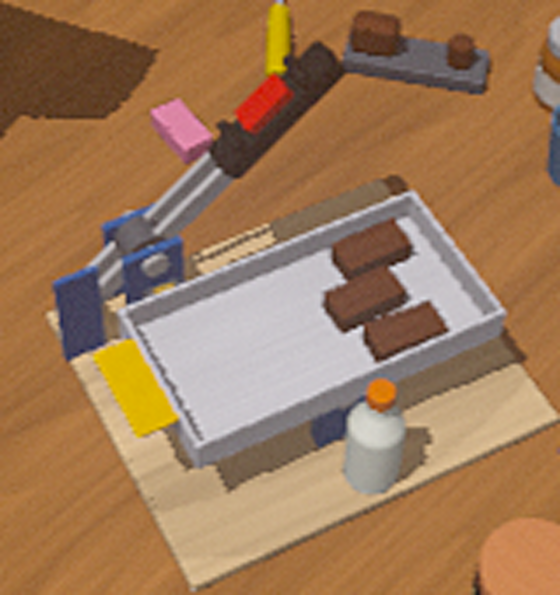

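```bash
cat > h.py <<'E'
import cv2,pickle,numpy as np
from scipy.spatial.transform import Rotation as R
def proj(d,P):
    f=200/np.tan(np.radians(d["vertical_fov"]/2)); K=np.array([[f,0,d["cx"]],[0,f,d["cy"]],[0,0,1.]])
    return cv2.projectPoints(np.array(P,float).reshape(-1,1,3),np.array(d["rvec"]),np.array(d["tvec"]),K,None)[0].reshape(-1,2)
def S(p,P): # station->world
    c,s=np.cos(p[2]),np.sin(p[2]); P=np.atleast_2d(np.array(P,float))
    return np.c_[p[0]+c*P[:,0]-s*P[:,1],p[1]+s*P[:,0]+c*P[:,1],P[:,2]]
def lev(q,r,off): # point on lever
    e=.7-q; return [-115,-90+r*np.cos(e)-off*np.sin(e),100+r*np.sin(e)+off*np.cos(e)]
E
python3 - <<'E'
from h import *
from scipy.optimize import least_squares
T,C=[pickle.load(open(n+".pkl","rb")) for n in("top","scene")]
cr=lambda l,o:(np.array(l)+.5)/3.5-.5+np.array(o)
mid=[30,0,90]
Pt=[[165,180,15],[165,-180,15],[-145,-180,15],[-145,180,15],[30,-166,120],lev(.015,170,27)]
ut=cr([[137,38],[526,157],[420,493],[22,372],[477,281],[184,371]],(235,100))
Pc=[[165,-180,15],[30,-166,120],lev(.015,170,27)]
uc=cr([[195,590],[137,387],[263,104]],(260,130))
f=lambda p:np.r_[(proj(T,S(p,Pt))-ut).ravel(),(proj(C,S(p,Pc))-uc).ravel()]
for y in (-1.9,1.2):
    s=least_squares(f,[600,0,y],x_scale=[100,100,1]);print(s.cost,s.x);
    if s.cost<200: print(s.fun.reshape(-1,2).round(1)); p=s.x; np.save("p.npy",p)
print("pivot,button,end,btn down,tab",S(p,[[-115,-90,100],lev(0,170,27),lev(0,239,0),lev(.85,170,19),[30,-166,120]]).round(1))
E
```

```text
3.7570552121730523 [ 6.05591442e+02  5.12221188e+01 -3.08434185e-01]
[[-0.9 -0.7]
 [-0.3 -0.6]
 [ 0.2  0.4]
 [ 0.4 -0.8]
 [-0.4 -0.3]
 [ 0.6 -0.7]
 [-0.3 -0.9]
 [-0.9 -0.3]
 [-0.9 -1. ]]
3.7570552121728724 [ 6.05591442e+02  5.12221186e+01 -3.08434185e-01]
[[-0.9 -0.7]
 [-0.3 -0.6]
 [ 0.2  0.4]
 [ 0.4 -0.8]
 [-0.4 -0.3]
 [ 0.6 -0.7]
 [-0.3 -0.9]
 [-0.9 -0.3]
 [-0.9 -1. ]]
pivot,button,end,btn down,tab [[ 4.687e+02  4.000e-01  1.000e+02]
 [ 5.029e+02  1.077e+02  2.302e+02]
 [ 5.242e+02  1.746e+02  2.540e+02]
 [ 5.206e+02  1.632e+02  9.340e+01]
 [ 5.838e+02 -1.161e+02  1.200e+02]]
```

```bash
cat >> h.py <<'E'
def plan(pts):
    from bench import bot
    o=bot.observe(); M=R.from_quat(o["eef_rot"]); p=np.load("p.npy")
    y=M.apply([0,1,0]); a=np.arctan2(y[1],y[0]); b=p[2]+np.pi/2
    t=-((b-a+np.pi/2)%np.pi-np.pi/2)
    print("t",o["time_s"],"tcp",o["position"].round(1),"turn",round(t,3),"j6",o["joint_pos"][5].round(2),"F",o["ft_force"].round(1),"w",o["width"].round(2))
    W=S(p,pts); print("world",W.round(0).tolist()); print("d",M.inv().apply(W-o["position"]).round(1).tolist())
E
python3 -c "
from h import *
b=lev(0,168,27); plan([[b[0],b[1]-13.5,b[2]+90],[b[0],b[1]-13.5,b[2]+30]])"
```

```text
Traceback (most recent call last):
  File "h.py", line 16, in plan
    print("t",o["time_s"],"tcp",o["position"].round(1),"turn",round(t,3),"j6",o["joint_pos"][5].round(2),"F",o["ft_force"].round(1),"w",o["width"].round(2))
                                                                                                                                        ^^^^^^^^^^^^^^^^
AttributeError: 'float' object has no attribute 'round'
```

```bash
sed -i 's/o\["width"\].round(2)/o["width"]/' h.py
python3 -c "
from h import *
b=lev(0,168,27); plan([[b[0],b[1]-13.5,b[2]+90],[b[0],b[1]-13.5,b[2]+30]])"
```

```text
t 0.1 tcp [ 214.1 -533.2  213.2] turn 0.69 j6 -0.02 F [-0.5 -0.1 -0.4] w 1.002447151133561
world [[498.0, 93.0, 319.0], [498.0, 93.0, 259.0]]
d [[497.2, -475.7, -104.9], [497.2, -475.6, -44.9]]
```

Call:
servo_tool([
  [0,0,-105],
  [60,-57,-105],
  [497,-476,-105],
  [497,-476,-105],
  [497,-476,-105],
  [497,-476,-105],
  [497,-476,-105],
  [497,-476,-105],
  [497,-476,-105],
  [497,-476,-105],
], turn=[0.69,0.69,0.69,0.69,0.69,0.69,0.69,0.69,0.69,0.69], hand=1, force=20)

```text
time_s: 0.93
position: [363.7, -202.0, 300.0]
eef_rot: [0.988, -0.154, -0.0, -0.0]
ft_force: [1.3, -0.4, 0.1]
width: 0.299
grip_force: 0.0
```

```bash
python3 -c "
from h import *
b=lev(0,168,27); plan([[b[0],b[1]-13.5,b[2]+90],[b[0],b[1]-13.5,b[2]+30]])"
```

```text
t 0.9333 tcp [ 363.7 -202.   300. ] turn -0.0 j6 1.35 F [ 1.3 -0.4  0.1] w 0.29940178912615306
world [[498.0, 93.0, 319.0], [498.0, 93.0, 259.0]]
d [[38.5, -322.3, -18.9], [38.5, -322.3, 41.1]]
```

Call:
servo_tool([
  [38.5,-322.3,-19],
  [38.5,-322.3,-19],
  [38.5,-322.3,-19],
  [38.5,-322.3,-19],
  [38.5,-322.3,-19],
  [38.5,-322.3,-19],
  [38.5,-322.3,-19],
  [38.5,-322.3,-19],
  [38.5,-322.3,-19],
  [38.5,-322.3,-19],
], turn=[0,0,0,0,0,0,0,0,0,0])

```text
time_s: 1.77
position: [498.2, 92.7, 318.1]
eef_rot: [0.988, -0.152, -0.001, 0.001]
ft_force: [0.2, 0.3, -0.3]
width: 0.004
grip_force: 0.0
```

```bash
python3 - <<'E'
from h import *
from bench import bot
b=lev(0,168,27); plan([[b[0],b[1]-13.5,b[2]+z] for z in (90,30,10,0)])
d=bot.get_image("scene"); cv2.imwrite("pics/s2.png",cv2.resize(d["frame"][50:270,230:450,::-1],(550,550),interpolation=2))
E
```

```text
t 1.7667 tcp [498.2  92.7 318.1] turn 0.003 j6 2.04 F [ 0.2  0.3 -0.3] w 0.004069990415615268
world [[498.0, 93.0, 319.0], [498.0, 93.0, 259.0], [498.0, 93.0, 239.0], [498.0, 93.0, 229.0]]
d [[-0.1, -0.7, -0.8], [0.0, -0.8, 59.2], [0.0, -0.8, 79.2], [0.1, -0.8, 89.2]]
```

View pics/s2.png

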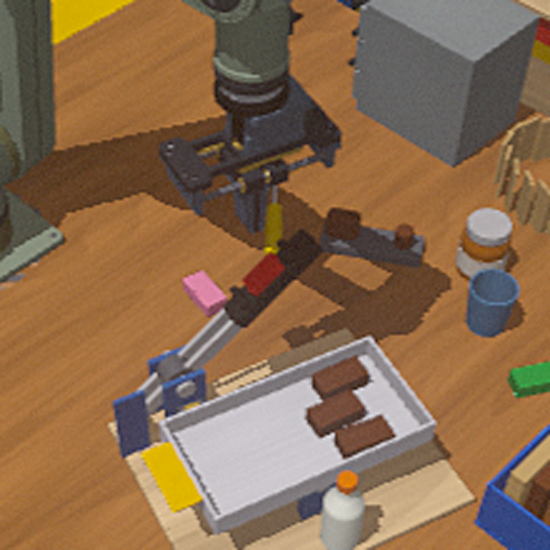

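The shut fingers hang over the button: tips are near crop (250,230) and the button near (263,272). The body's long side lies along the lever. Descending next.

Call:
servo_tool([
  [0,-1,35],
  [0,-1,60],
  [0,-1,72],
  [0,-1,78],
  [0,-1,82],
  [0,-1,85],
  [0,-1,88],
  [0,-1,91],
  [0,-1,91],
  [0,-1,91],
], turn=[0,0,0,0,0,0,0,0,0,0])

```text
time_s: 2.65
position: [498.6, 92.4, 228.3]
eef_rot: [0.988, -0.153, 0.0, -0.0]
ft_force: [-0.2, -0.5, 0.3]
width: -0.002
grip_force: 0.0
```

```bash
python3 - <<'E'
from h import *
def t(q):
    e=.7-q; b=lev(q,168,18); return [b[0],b[1]-13.5*np.clip(np.sin(e)/.4,-1,1),b[2]]
plan([t(q) for q in np.arange(0,.86,.05)])
E
```

```text
t 2.65 tcp [498.6  92.4 228.3] turn 0.0 j6 2.04 F [-0.2 -0.5  0.3] w -0.001656066633695578
world [[500.0, 99.0, 222.0], [502.0, 105.0, 216.0], [504.0, 110.0, 210.0], [505.0, 115.0, 203.0], [507.0, 120.0, 196.0], [508.0, 124.0, 189.0], [510.0, 129.0, 182.0], [511.0, 134.0, 175.0], [513.0, 139.0, 167.0], [514.0, 143.0, 159.0], [516.0, 147.0, 151.0], [517.0, 151.0, 143.0], [518.0, 155.0, 135.0], [519.0, 158.0, 126.0], [520.0, 160.0, 118.0], [520.0, 163.0, 110.0], [521.0, 165.0, 101.0], [521.0, 166.0, 93.0]]
d [[-0.5, -6.7, 6.3], [-0.5, -12.6, 12.3], [-0.6, -18.2, 18.6], [-0.6, -23.6, 25.2], [-0.6, -28.6, 32.0], [-0.6, -33.2, 39.1], [-0.6, -37.8, 46.3], [-0.6, -43.3, 53.8], [-0.6, -48.4, 61.5], [-0.6, -53.2, 69.3], [-0.6, -57.6, 77.3], [-0.6, -61.6, 85.4], [-0.6, -65.2, 93.7], [-0.6, -68.4, 102.0], [-0.6, -71.2, 110.4], [-0.6, -73.6, 118.8], [-0.6, -75.6, 127.2], [-0.6, -77.1, 135.7]]
```

Call:
servo_tool([
  [-0.5,-1.5,1.5],
  [-0.5,-3,3],
  [-0.5,-4.5,4.5],
  [-0.5,-6.5,6.5],
  [-0.5,-8.5,8.5],
  [-0.5,-10.5,10.5],
  [-0.5,-12.5,12.5],
  [-0.5,-14.5,14.5],
  [-0.5,-16.5,16.5],
  [-0.5,-18,18.5],
], turn=[0,0,0,0,0,0,0,0,0,0])

```text
time_s: 3.48
position: [503.2, 108.5, 210.2]
eef_rot: [0.988, -0.153, 0.0, 0.001]
ft_force: [-2.5, -4.6, 8.4]
width: 0.009
grip_force: 5.1
```

```bash
python3 - <<'E'
from h import *
from bench import bot
def t(q):
    e=.7-q; b=lev(q,168,18); return [b[0],b[1]-13.5*np.clip(np.sin(e)/.4,-1,1),b[2]]
plan([t(q) for q in np.arange(.1,.86,.05)])
d=bot.get_image("scene"); cv2.imwrite("pics/s3.png",cv2.resize(d["frame"][80:240,260:420,::-1],(560,560),interpolation=2))
E
```

```text
t 3.4833 tcp [503.2 108.5 210.2] turn 0.001 j6 2.07 F [-2.5 -4.6  8.4] w 0.008970575747630043
world [[504.0, 110.0, 210.0], [505.0, 115.0, 203.0], [507.0, 120.0, 196.0], [508.0, 124.0, 189.0], [510.0, 129.0, 182.0], [511.0, 134.0, 175.0], [513.0, 139.0, 167.0], [514.0, 143.0, 159.0], [516.0, 147.0, 151.0], [517.0, 151.0, 143.0], [518.0, 155.0, 135.0], [519.0, 158.0, 126.0], [520.0, 160.0, 118.0], [520.0, 163.0, 110.0], [521.0, 165.0, 101.0], [521.0, 166.0, 93.0]]
d [[-0.0, -1.5, 0.5], [-0.0, -6.8, 7.0], [-0.0, -11.8, 13.8], [-0.0, -16.5, 20.9], [-0.0, -21.2, 28.1], [-0.0, -26.7, 35.6], [-0.0, -31.8, 43.3], [-0.0, -36.6, 51.1], [-0.0, -41.0, 59.1], [-0.0, -45.1, 67.2], [-0.0, -48.7, 75.4], [-0.0, -52.0, 83.7], [-0.0, -54.8, 92.0], [-0.0, -57.2, 100.5], [-0.0, -59.1, 108.9], [-0.1, -60.7, 117.3]]
```

View pics/s3.png

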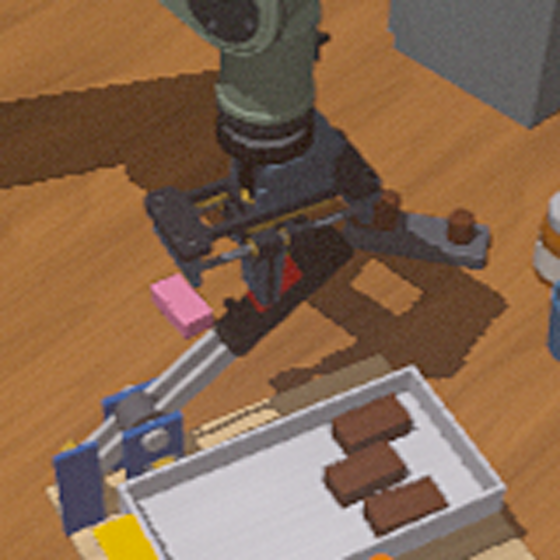

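The fingertips sit on the red button at crop (268,298), the force of about 10 N is square to the lever, and the lever has started down. Continuing along the arc.

Call:
servo_tool([
  [0,-3.5,3.5],
  [0,-7,7],
  [0,-11,12],
  [0,-15,18],
  [0,-19,24.5],
  [0,-23,31],
  [0,-27,37],
  [0,-31.5,43.5],
  [0,-36,50.5],
  [0,-39,56],
], turn=[0,0,0,0,0,0,0,0,0,0])

```text
time_s: 4.37
position: [514.6, 144.9, 153.3]
eef_rot: [0.988, -0.153, -0.001, 0.003]
ft_force: [-2.4, -8.5, 7.8]
width: 0.006
grip_force: 4.5
```

```bash
python3 - <<'E'
from h import *
from bench import bot
def t(q):
    e=.7-q; b=lev(q,168,18); return [b[0],b[1]-13.5*np.clip(np.sin(e)/.4,-1,1),b[2]]
plan([t(q) for q in np.arange(.45,.86,.05)])
d=bot.get_image("scene"); cv2.imwrite("pics/s4.png",cv2.resize(d["frame"][80:240,260:420,::-1],(560,560),interpolation=2))
E
```

```text
t 4.3667 tcp [514.6 144.9 153.3] turn 0.001 j6 2.14 F [-2.4 -8.5  7.8] w 0.006230312088362867
world [[514.0, 143.0, 159.0], [516.0, 147.0, 151.0], [517.0, 151.0, 143.0], [518.0, 155.0, 135.0], [519.0, 158.0, 126.0], [520.0, 160.0, 118.0], [520.0, 163.0, 110.0], [521.0, 165.0, 101.0], [521.0, 166.0, 93.0]]
d [[0.2, 1.6, -5.7], [0.2, -2.8, 2.3], [0.2, -6.9, 10.4], [0.2, -10.5, 18.6], [0.2, -13.8, 26.9], [0.2, -16.6, 35.2], [0.2, -19.0, 43.6], [0.2, -21.0, 52.1], [0.2, -22.6, 60.5]]
```

View pics/s4.png

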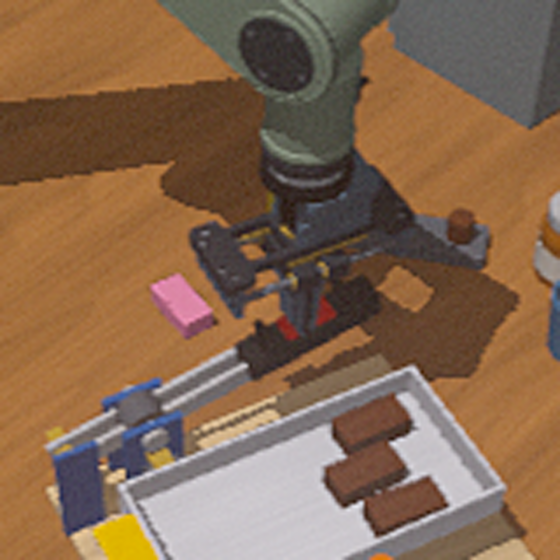

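The lever is about half way down, with the button still under the tip at crop (310,318). On to the stop.

Call:
servo_tool([
  [0,0,5],
  [0,-1,11],
  [0,-2,18],
  [0,-3.5,25],
  [0,-5,32],
  [0,-6,39],
  [0,-7,45],
  [0,-8,50],
  [0,-8.5,54],
  [0,-9,57],
], turn=[0,0,0,0,0,0,0,0,0,0])

```text
time_s: 5.25
position: [517.7, 154.6, 97.1]
eef_rot: [0.988, -0.153, -0.0, 0.001]
ft_force: [-2.7, -5.6, 9.5]
width: 0.003
grip_force: 4.7
```

```bash
python3 - <<'E'
from h import *
def t(q):
    b=lev(q,160,18); return b
plan([t(q) for q in (.8,.85)])
E
```

```text
t 5.25 tcp [517.7 154.6  97.1] turn 0.001 j6 2.15 F [-2.7 -5.6  9.5] w 0.0030326605332360013
world [[518.0, 154.0, 102.0], [518.0, 154.0, 94.0]]
d [[0.1, 0.9, -4.8], [0.1, 1.0, 3.2]]
```

Call:
servo_tool([
  [0,0,1],
  [0,0,2],
  [0,0,3],
  [0,0,4],
  [0,0,5],
  [0,0,5],
], turn=[0,0,0,0,0,0])

```text
time_s: 5.75
position: [517.9, 154.6, 94.9]
eef_rot: [0.988, -0.153, 0.001, 0.001]
ft_force: [-7.8, -7.2, 24.5]
width: 0.008
grip_force: 11.6
```

Force has risen and the tip has stalled, so the lever is at its stop. Lifting off.

Call:
servo_tool([
  [0,0,-10],
  [0,0,-30],
  [0,0,-60],
  [0,0,-90],
  [0,0,-120],
  [0,0,-120],
  [0,0,-120],
], turn=[0,0,0,0,0,0,0])

```text
time_s: 6.33
position: [519.1, 156.3, 213.0]
eef_rot: [0.988, -0.154, 0.002, -0.001]
ft_force: [0.8, -0.0, -0.9]
width: 0.001
grip_force: 0.0
```

```bash
python3 - <<'E'
from h import *
from bench import bot
p=np.load("p.npy")
d=bot.get_image("scene"); cv2.imwrite("pics/s5.png",cv2.resize(d["frame"][120:280,260:420,::-1],(560,560),interpolation=2))
for q in (.75,.85): print(((proj(d,S(p,[lev(q,170,27),lev(q,239,0)]))-[260,120])*3.5).round())
plan([[30,-172,z] for z in (200,130,120,42)])
E
```

```text
[[312. 196.]
 [374. 193.]]
[[312. 208.]
 [370. 210.]]
t 6.3833 tcp [517.9 155.9 211.3] turn 0.0 j6 2.15 F [-0.1  1.3 -0.6] w 0.006164069096843443
world [[582.0, -122.0, 200.0], [582.0, -122.0, 130.0], [582.0, -122.0, 120.0], [582.0, -122.0, 42.0]]
d [[145.2, 245.2, 11.1], [145.2, 245.3, 81.1], [145.2, 245.3, 91.1], [145.2, 245.3, 169.1]]
```

View pics/s5.png

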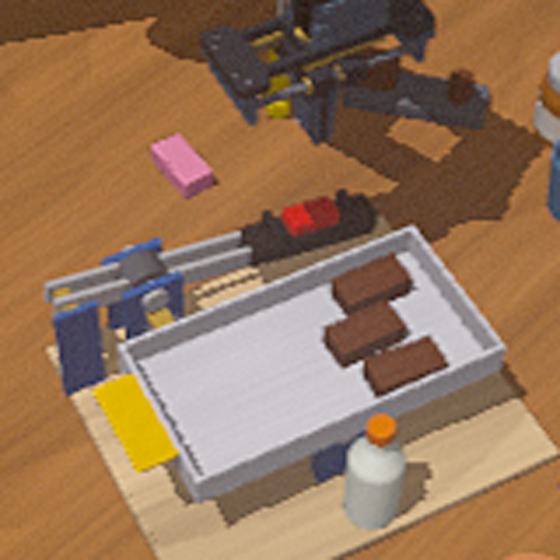

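The lever is down with the button raised at crop (311,213), close to the (312,208) predicted at 0.85 rad. Going to the yellow tab.

Call:
servo_tool([
  [145,245,0],
  [145,245,0],
  [145,245,0],
  [145,245,0],
  [145,245,0],
  [145,245,0],
  [145,245,0],
  [145,245,0],
  [145,245,11],
  [145,245,11],
], turn=[0,0,0,0,0,0,0,0,0,0])

```text
time_s: 7.22
position: [579.9, -121.1, 196.6]
eef_rot: [0.988, -0.154, -0.003, -0.001]
ft_force: [-0.3, 0.1, -0.2]
width: 0.007
grip_force: 0.0
```

```bash
python3 -c "
from h import *
plan([[30,-172,z] for z in (130,120,42)])"
```

```text
t 7.2167 tcp [ 579.9 -121.1  196.6] turn -0.0 j6 1.65 F [-0.3  0.1 -0.2] w 0.006551980204915327
world [[582.0, -122.0, 130.0], [582.0, -122.0, 120.0], [582.0, -122.0, 42.0]]
d [[2.7, 0.0, 66.6], [2.7, 0.0, 76.6], [3.3, 0.0, 154.6]]
```

Call:
servo_tool([
  [0,0,35],
  [0,0,60],
  [0,0,72],
  [0,0,79],
  [0,0,85],
  [0,0,91],
  [0,0,97],
  [0,0,103],
  [0,0,109],
  [0,0,115],
], turn=[0,0,0,0,0,0,0,0,0,0])

```text
time_s: 8.05
position: [582.3, -122.2, 85.5]
eef_rot: [0.988, -0.154, 0.001, 0.0]
ft_force: [-0.1, -0.9, 0.0]
width: 0.003
grip_force: 0.4
```

Call:
servo_tool([
  [0,0,5],
  [0,0,10],
  [0,0,15],
  [0,0,20],
  [0,0,25],
  [0,0,30],
  [0,0,34],
  [0,0,36],
  [0,0,37],
  [0,0,37],
], turn=[0,0,0,0,0,0,0,0,0,0])

```text
time_s: 8.88
position: [581.8, -122.0, 48.3]
eef_rot: [0.988, -0.153, -0.0, 0.0]
ft_force: [-0.1, 0.2, -0.6]
width: 0.005
grip_force: 0.0
```

```bash
python3 - <<'E'
from h import *
from bench import bot
o=bot.observe(); print(o["ft_force"],o["position"])
d=bot.get_image("scene"); cv2.imwrite("pics/s6.png",cv2.resize(d["frame"][120:280,260:420,::-1],(560,560),interpolation=2))
E
```

```text
[-0.13080773  0.16400123 -0.59908718] [ 581.75722112 -121.97661965   48.31607029]
```

View pics/s6.png

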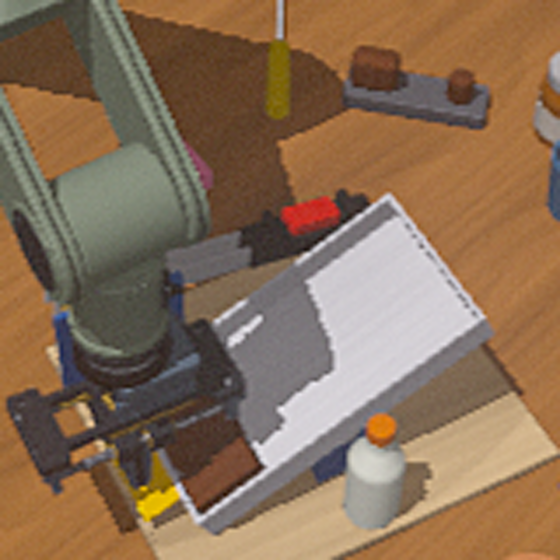

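The tray is tipped and at least one block shows at the low end near crop (225,470). I'll lift clear and move the arm aside for a full look.

Call:
servo_tool([
  [0,0,-20],
  [0,0,-60],
  [0,0,-100],
  [0,0,-140],
  [-20,40,-150],
  [-40,80,-150],
  [-60,120,-150],
  [-60,160,-150],
  [-60,200,-150],
  [-60,200,-150],
], turn=[0,0,0,0,0,0,0,0,0,0])

```text
time_s: 9.77
position: [461.9, -299.7, 199.3]
eef_rot: [0.988, -0.156, 0.001, 0.002]
ft_force: [0.1, 0.3, -0.2]
width: 0.003
grip_force: 0.0
```

```bash
python3 - <<'E'
from h import *
from bench import bot
o=bot.observe(); print(o["ft_force"],o["position"],o["time_s"])
d=bot.get_image("scene")["frame"][120:280,260:420,::-1]; t=bot.get_image("top")["frame"][100:260,235:395,::-1]
cv2.imwrite("pics/s7.png",cv2.resize(np.hstack([d,t]),(800,400),interpolation=2))
E
```

```text
[ 0.14236977  0.34643705 -0.16058088] [ 461.86716756 -299.65945968  199.33317294] 9.7667
```

View pics/s7.png

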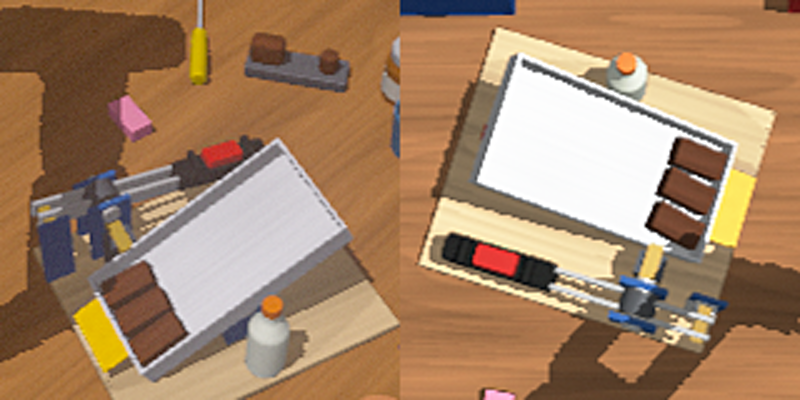

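All three blocks lie at the tab end (right half, near (698,158), (684,192) and (674,224)). The tray is tipped, the lever is down with the button out, and the arm is clear.

```bash
python3 -c "
from bench import bot
print(bot.sign_off())"
```

```text
the job is handed in; nothing more can be done
None
```

I handed the job in at about 10 s of the 51 s allowed: the lever is down with the button out, the tray is tipped with all three blocks at the yellow-tab end, and the arm is clear; the last pictures show this, but sign-off gave no verdict.

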